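# Swing the work lamp over the plastered sample

### The arm

A 6-joint arm with a two-finger parallel gripper is mounted at the origin on the work surface. World frame = base frame: x ahead of the robot, y to its left, z up, the work surface at z = 0. Lengths are in m, angles in rad, forces in N, time in s.
With the tool pointing down it reaches from about 0.35 to 0.95 m from the base axis. Payload 17.4 kg.
Tool frame: the origin (TCP) lies midway between the tips of the shut fingers; the grasp point (between the pads) lies 19 mm behind it; z points along the fingers, y is the line along which they close (so a half turn about z gives the same grasp; the last joint's range is limited). The gripper opens to 93 mm and grips with 3 to 60 N. Pads are 15 mm wide; open, the fingers measure 128 mm over their backs; the gripper's body (75 mm by 188 mm) begins 65 mm behind the grasp point.
Start: joints at [1.135, 0.116, 1.442, -0, 1.584, -0.038], TCP at [0.261, 0.622, 0.219] pointing down, gripper open.
Joint ranges: [-2.83, 2.83], [-0.83, 2.19], [0.07, 2.5], [-1.14, 4.28], [0.01, 3], [-2.97, 2.97]. Speed limits (rad/s): [1.89, 1.89, 2.22, 3.14, 3.14, 3.14].

### API

Orientations are given as a 3x3 rotation matrix whose columns are the frame's x, y, z axes.
In Python, from cell import bot gives the robot as it stands.
- The arm moves only by the shell command python3 -m crank 'ROWS' [FORCE]. ROWS is JSON, one flat list of numbers, 7 for each row, row after row: the shift along the tool's x, y, z each as a share of 0.5 m, from -1 to 1, then the turn, a rotation vector about the tool's x, y, z each as a share of 30 degrees, from -1 to 1, then the opening, from -1 (shut) to 1 (fully open). In form: [x, y, z, ax, ay, az, jaw, x, y, z, ax, ay, az, jaw, ...]. A call has 1 to 10 rows; each row is the pose to reach, as a shift and turn from the pose commanded when the call began, along the tool's axes at that moment; what a row does not reach only later rows make up. A row lasts 1/12 s, in which the tool goes at most 41.7 mm and 7.16 degrees, less where a joint would pass 70% of its speed; a pose out of reach is approached as far as the arm can. A call with a number of a shift or a turn outside -1 to 1 is refused whole. A call with a gripper value outside its range is refused whole. The fingers move at their own pace and stop on an object; FORCE is the grip in N (left out, the last holds). Time passes only in rows, so rows that repeat a pose let the fingers close. It gives the time, the measured TCP pose, the force, the opening and the grip force at its end, in the units of the state.
- bot.sense(): the state, without advancing time (a new reading comes with each control period).
- bot.camera(name): name is "scene" or "side" or "wrist"; returns the picture (400x640x3 uint8, red, green, blue); there is no depth.
- bot.camera_info(name): a dict with "camera_matrix" (3x3 intrinsics, pixels), "world_from_camera" (4x4, takes a point from camera to world coordinates); the wrist camera has in their place "mount" (4x4, takes a point from camera to tool coordinates, whose origin is the TCP and whose axes are the flange's). Camera axes: x right, y up, looking along -z (the intrinsics and any distortion apply to the point x, -y, -z); pixel columns grow to the right and rows downward; lengths in m; the calibration is good to about 2 mm. A picture is of the moment at which its call begins: read the wrist's pose just before it. camera_info takes no time and is no camera call.
- bot.hand_in(): hands the job in; it is judged then, once.
Trained networks look in the newest picture that a camera, given by its name, has taken for a name from the list of things; names that differ only in an ending like _2 or _b are one class to them, and where a whole thing is asked for, a point or a joint stands for the part that bears it (a point fixed in the world has none). Each returns a list of dicts, best first, with "score" (0 to 1); they miss things now and then, are a little off and sometimes report something else, mostly with a low value. They report only what shows in the picture. A call takes as long as a camera call.
- bot.search_frame(label, camera): "rect" ([left, top, right, bottom] in pixels, round what is visible of it).
- bot.regions_of(label, camera): "mask" (400x640 bool, what is visible of it) and "rect" ([left, top, right, bottom] in pixels, round what is visible of it).
The state is a dict: "time_s": time; "q": joint angles; "qvel": joint speeds; "joint_torque": joint torques, N m; "eef_pos": TCP position; "tcp_rot": TCP orientation; "ft_force": force on the tool from outside, world axes, zero at the start; "wrist_torque": the same for the moment, N m; "grip_width": finger opening in m; "grasp_force": force on a finger pad.
Only numpy, scipy, OpenCV 4.12 (cv2) and the standard library are available. Lean on these libraries where they do the work, as an engineer would, in place of code of your own. Each camera call takes 0.05 s, during which the arm holds its last target. There are 200 camera calls.

### The job

Swing the stiff arm of the bench lamp round by its blue knob until the yellow lamp head is centred over the plastered sample board (the yellow-edged one, not the bare white tile), as nearly as the arm's swing allows, and leave it there. Do not shift the sample board or the tile.

Things in the scene. Friction and masses are not known exactly. Their poses are not given: they have to be found in the camera images.
- lamp_knob (a point): Blue upright round knob, 26 mm across, standing 50 mm clear on the yellow lamp head (100 mm across) at the free end of the lamp's level arm. Point: on the knob's axis, 24 mm below its top, 229 mm above the bench, straight above the head's centre. The arm, 240 mm from post axis to knob axis, turns level about the post only; about 4 N at the knob moves it and it stays where left.
- lamp_pivot (a point): Point on the vertical axis of the lamp's post about which the arm turns, 185 mm above the bench. The post's round dark foot, 124 mm across, is fixed. The arm turns 86 degrees either way from the middle of its range, which points roughly to the robot; sample and tile lie one on either side, well inside that range.
- sample_mid (a point): Centre of the top face of the plastered sample board: a loose flat board 150 x 120 mm, 12 mm thick, yellow edge all round with rough white plaster on top. It lies on the bench beneath the lamp's swing, to one side; its centre is 240 mm from the post axis to within 20 mm.
- tile_mid (a point): Centre of the top face of the bare white glazed tile: loose, 150 x 120 mm, 10 mm thick, plain white all over. It lies on the bench beneath the lamp's swing, on the other side of the lamp from the sample board. To be left alone.

How it is judged:
At the end, for the whole second after the job is handed in: The lamp head's centre (the knob's axis) stands within 35 mm, measured horizontally, of the centre of the plastered sample board and stays there, the lamp released (horizontal distance between lamp_knob and sample_mid below 0.035 m); the robot touches nothing.
It fails at once if the sample board is shifted by more than 20 mm (distance of sample_mid from where it was at the start of the episode above 0.02 m).
It fails at once if the tile is shifted by more than 20 mm (distance of tile_mid from where it was at the start of the episode above 0.02 m).
It also fails if it takes over 35 s, if anything falls off the work surface, if the arm or the gripper's body presses on something with over 40 N, if the wrist force passes 120 N, or if a joint passes its speed limit or range.

## Working session

There is one attempt and no reset: what is moved stays moved. The work goes in short steps, Python scripts to look and compute and a shell command to move; the robot and the scene stay as the last step left them, time stands still between calls to the robot, and variables do not carry over. Pictures are saved under pics/ and viewed, at most 10 in all, crops included, and the job is handed in when it is done.

```bash
mkdir -p pics; ls
cat > h.py <<'E'
import numpy as np,cv2
from cell import bot
def ray(cam,u,v):
    i=bot.camera_info(cam);K=np.array(i["camera_matrix"]);T=np.array(i["world_from_camera"])
    d=np.linalg.inv(K)@[u,v,1];d=T[:3,:3]@[d[0],-d[1],-d[2]]
    return T[:3,3],d
def atz(cam,u,v,z):
    o,d=ray(cam,u,v);return o+d*(z-o[2])/d[2]
E
python3 - <<'E'
from h import *
ims=[]
for c in("scene","side"):
    im=bot.camera(c);ims.append(im);cv2.imwrite(f"pics/{c}0.png",im[:,:,::-1])
    print(c,{k:(np.round(v,3).tolist() if not isinstance(v,str) else v) for k,v in bot.camera_info(c).items()})
    for l in("lamp_knob","sample_mid","tile_mid","lamp_pivot"):
        for r in bot.regions_of(l,c)[:2]:
            m=r["mask"];ys,xs=np.nonzero(m);print(c,l,round(r["score"],2),np.round(r["rect"]),xs.mean().round(1),ys.mean().round(1),m.sum())
E
```

```text
pics
scene {'camera_matrix': [[425.967, 0.0, 313.185], [0.0, 425.967, 196.731], [0.0, 0.0, 1.0]], 'world_from_camera': [[0.118, -0.83, 0.545, 1.093], [0.993, 0.102, -0.06, -0.056], [-0.005, 0.548, 0.836, 0.906], [0.0, 0.0, 0.0, 1.0]]}
scene lamp_knob 0.76 [283. 126. 343. 265.] 312.6 183.9 2537
scene sample_mid 0.68 [206. 206. 271. 269.] 237.7 237.9 2900
scene tile_mid 0.73 [359. 183. 429. 248.] 391.8 215.6 2719
scene lamp_pivot 0.61 [286. 124. 354. 315.] 319.6 232.6 4918
side {'camera_matrix': [[390.59, 0.0, 317.66], [0.0, 390.59, 194.138], [0.0, 0.0, 1.0]], 'world_from_camera': [[0.977, 0.159, -0.144, 0.535], [-0.214, 0.663, -0.717, -0.487], [-0.019, 0.731, 0.682, 0.605], [0.0, 0.0, 0.0, 1.0]]}
side lamp_knob 0.76 [210. 144. 393. 228.] 280.3 185.3 5200
side sample_mid 0.85 [269. 296. 372. 381.] 322.6 339.0 6595
side tile_mid 0.85 [264. 164. 321. 209.] 291.2 188.5 1029
side lamp_pivot 0.86 [210. 143. 403. 259.] 314.1 199.7 8275
```

View pics/scene0.png

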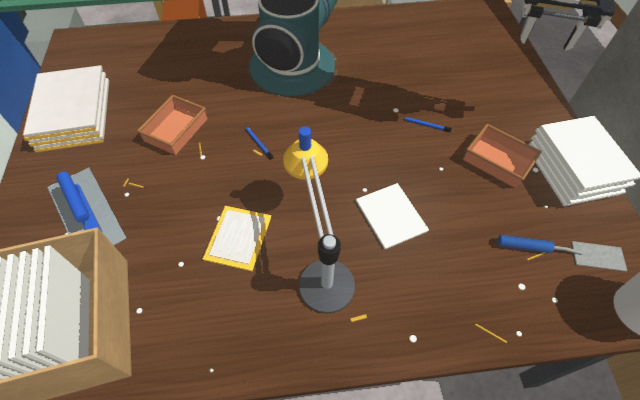

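View pics/side0.png

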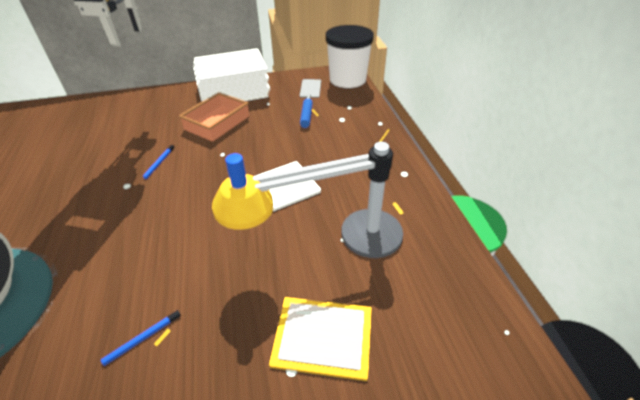

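The pictures show the blue knob at scene (305,138) / side (236,170). The yellow-edged sample is at scene (238,238) / side (323,339), the foot at scene (327,286) / side (372,233) and the tile on the other side at scene (392,215).

Run:
```python
from h import *
def quad(c,l):
    m=bot.regions_of(l,c)[0]["mask"].astype(np.uint8)
    ys,xs=np.nonzero(m)
    p=np.array([atz(c,x,y,.012) for x,y in zip(xs,ys)])
    r=cv2.minAreaRect((p[:,:2]*1000).astype(np.float32));return r
bot.camera("scene");bot.camera("side")
for c,k,f,t in(("scene",(305,138),(327,286),(330,241)),("side",(236,170),(372,233),(381,148))):
    print(c,"knob",atz(c,*k,.229).round(3),"foot",atz(c,*f,.012).round(3),"sample",quad(c,"sample_mid"),"tile",quad(c,"tile_mid"))
s=bot.sense();print(s["eef_pos"],np.round(s["tcp_rot"],3).tolist(),s["time_s"],s["ft_force"])
```

```text
scene knob [ 0.504 -0.007  0.229] foot [0.748 0.011 0.012] sample ((600.0514526367188, -181.77728271484375), (121.37425231933594, 151.8800811767578), 68.76712036132812) tile ((584.0232543945312, 190.4611053466797), (154.23023986816406, 122.99708557128906), 16.770227432250977)Traceback (most recent call last):
  File "<stdin>", line 9, in <module>
  File "<stdin>", line 5, in quad
  File "h.py", line 8, in atz
    o,d=ray(cam,u,v);return o+d*(z-o[2])/d[2]
        ~~~^^^^^^^^^
  File "h.py", line 4, in ray
    i=bot.camera_info(cam);K=np.array(i["camera_matrix"]);T=np.array(i["world_from_camera"])
ValueError: time passes only in moves, steps and waits
```

```bash
cat > h.py <<'E'
import numpy as np,cv2
from cell import bot
I={}
def ray(cam,u,v):
    i=I.setdefault(cam,bot.camera_info(cam) if cam not in I else 0);K=np.array(i["camera_matrix"]);T=np.array(i["world_from_camera"])
    d=np.linalg.inv(K)@[u,v,1];d=T[:3,:3]@[d[0],-d[1],-d[2]]
    return T[:3,3],d
def atz(cam,u,v,z):
    o,d=ray(cam,u,v);return o+d*(z-o[2])/d[2]
E
python3 - <<'E'
from h import *
bot.camera("side");c="side"
m=bot.regions_of("sample_mid",c)[0]["mask"]
ys,xs=np.nonzero(m);p=np.array([atz(c,x,y,.012)for x,y in zip(xs,ys)])
print(atz(c,236,170,.229).round(3),atz(c,372,233,.012).round(3),cv2.minAreaRect((p[:,:2]*1000).astype(np.float32)))
s=bot.sense();print(s["eef_pos"],np.round(s["tcp_rot"],3).tolist(),s["time_s"],s["ft_force"])
E
```

```text
[ 0.505 -0.01   0.229] [ 0.741 -0.     0.012] ((595.5274047851562, -189.56082153320312), (121.73966979980469, 149.1142120361328), 69.50689697265625)
[0.26151076 0.6222824  0.21862552] [[-0.922, 0.387, -0.0], [0.387, 0.922, -0.0], [-0.0, -0.0, -1.0]] 0.85 [-0.25972366 -0.08457783  0.45948655]
```

```bash
python3 -m crank '[-0.5,-0.52,-0.2,0,0,1,1, -0.5,-0.52,-0.2,0,0,1,1, -0.5,-0.52,-0.2,0,0,1,1, -0.5,-0.52,-0.2,0,0,1,1, -0.5,-0.52,-0.2,0,0,1,1, -0.5,-0.52,-0.2,0,0,1,1, -0.5,-0.52,-0.2,0,0,1,1, -0.5,-0.52,-0.2,0,0,1,1, -0.5,-0.52,-0.2,0,0,1,1, -0.5,-0.52,-0.2,0,0,1,1]'
python3 -m crank '[0,0,0,0,0,1,1, 0,0,0,0,0,1,1, 0,0,0,0,0,1,1, 0,0,0,0,0,1,1, 0,0,0,0,0,1,1]'
python3 -m crank '[0,0,0,0,0,1,1, 0,0,0,0,0,1,1, 0,0,0,0,0,1,1, 0,0,0,0,0,1,1, 0,0,0,0,0,1,1]'
python3 -m crank '[0,0,0,0,0,1,1, 0,0,0,0,0,1,1, 0,0,0,0,0,1,1, 0,0,0,0,0,1,1, 0,0,0,0,0,1,1]'
python3 -m crank '[0,0,0,0,0,1,1, 0,0,0,0,0,1,1, 0,0,0,0,0,1,1, 0,0,0,0,0,1,1, 0,0,0,0,0,1,1]'
cat >> h.py <<'E'
def plan(pts):
    """world target (x,y,z,yaw of tool y in deg) -> tool shares"""
    s=bot.sense();R=np.array(s["tcp_rot"]);p=np.array(s["eef_pos"]);yaw=np.degrees(np.arctan2(R[1,1],R[0,1]))
    print("t",s["time_s"],"p",p.round(4),"yaw",yaw.round(1),"q",np.round(s["q"],2),"f",np.round(s["ft_force"],1),"w",s["grip_width"])
    for x,y,z,a in pts:
        print((R.T@(np.array([x,y,z])-p)/.5).round(3),round(-((a-yaw+180)%360-180)/30,3))
E
python3 -c "
from h import *
plan([(.505,-.009,.31,-86.9)])"
```

```text
time_s: 1.68
eef_pos: [0.3932, 0.2812, 0.3215]
tcp_rot: [[-0.601, 0.799, 0.004], [0.799, 0.601, 0.001], [-0.002, 0.004, -1.0]]
ft_force: [0.0, 0.2, -0.7]
grip_width: 0.0932
grasp_force: 0.0
time_s: 2.1
eef_pos: [0.3912, 0.2859, 0.3187]
tcp_rot: [[-0.119, 0.993, 0.0], [0.993, 0.119, 0.0], [0.0, 0.0, -1.0]]
ft_force: [1.1, -0.4, -0.4]
grip_width: 0.0929
grasp_force: 0.0
time_s: 2.52
eef_pos: [0.3912, 0.2859, 0.3186]
tcp_rot: [[0.39, 0.921, -0.0], [0.921, -0.39, -0.0], [-0.0, -0.0, -1.0]]
ft_force: [-0.0, 0.4, 0.0]
grip_width: 0.0929
grasp_force: 0.0
time_s: 2.93
eef_pos: [0.3912, 0.2858, 0.3186]
tcp_rot: [[0.797, 0.604, 0.0], [0.604, -0.797, -0.0], [0.0, 0.0, -1.0]]
ft_force: [-0.4, 0.9, -0.0]
grip_width: 0.0929
grasp_force: 0.0
time_s: 3.35
eef_pos: [0.3912, 0.2858, 0.3186]
tcp_rot: [[0.992, 0.126, -0.0], [0.126, -0.992, 0.0], [-0.0, -0.0, -1.0]]
ft_force: [-1.6, -1.6, 0.5]
grip_width: 0.093
grasp_force: 0.0
t 3.35 p [0.3912 0.2858 0.3186] yaw -82.8 q [ 0.58 -0.31  1.68  0.    1.77  2.02] f [-1.6 -1.6  0.5] w 0.09300551389911245
[0.152 0.614 0.017] 0.138
```

```bash
python3 -m crank '[0.152,0.614,0.017,0,0,0.138,1, 0.152,0.614,0.017,0,0,0.138,1, 0.152,0.614,0.017,0,0,0.138,1, 0.152,0.614,0.017,0,0,0.138,1, 0.152,0.614,0.017,0,0,0.138,1, 0.152,0.614,0.017,0,0,0.138,1, 0.152,0.614,0.017,0,0,0.138,1, 0.152,0.614,0.017,0,0,0.138,1, 0.152,0.614,0.017,0,0,0.138,1, 0.152,0.614,0.017,0,0,0.138,1]'
python3 - <<'E'
from h import *
plan([(.505,-.009,.213,-86.9)])
im=bot.camera("wrist");cv2.imwrite("pics/w1.png",im[:,:,::-1])
i=bot.camera_info("wrist");M=np.array(i["mount"]);K=np.array(i["camera_matrix"])
s=bot.sense();R=np.array(s["tcp_rot"]);p=np.array(s["eef_pos"])
w=np.array([.505,-.009,.253]);c=np.linalg.inv(M)@np.r_[R.T@(w-p),1]
uv=K@[c[0],-c[1],-c[2]];print("predicted knob top",uv[:2]/uv[2]);print(M.round(3).tolist(),K[0,0])
E
```

```text
time_s: 4.18
eef_pos: [0.5053, -0.0103, 0.3098]
tcp_rot: [[0.998, 0.058, -0.001], [0.058, -0.998, 0.0], [-0.001, -0.0, -1.0]]
ft_force: [0.1, -0.5, -0.7]
grip_width: 0.093
grasp_force: 0.0
t 4.1833 p [ 0.5053 -0.0103  0.3098] yaw -86.7 q [-0.07 -0.26  1.65  0.    1.75  1.44] f [ 0.1 -0.5 -0.7] w 0.09301648058452783
[-0.    -0.003  0.194] 0.007
predicted knob top [325.95326026 218.4716301 ]
[[-0.0, 0.969, 0.246, 0.068], [1.0, 0.0, -0.001, -0.0], [-0.001, 0.246, -0.969, -0.167], [0.0, 0.0, 0.0, 1.0]] 306.8032581366888
```

View pics/w1.png

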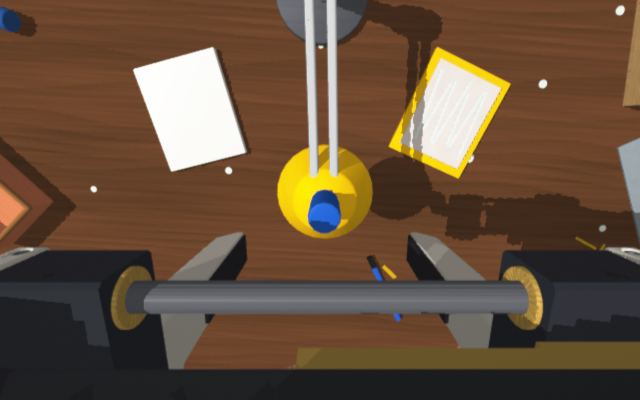

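The wrist view has the knob top at (324,218), against a predicted (326,218), so I can go down and grip.

```bash
python3 -m crank '[0,-0.003,0.194,0,0,0,1, 0,-0.003,0.194,0,0,0,1, 0,-0.003,0.194,0,0,0,1, 0,-0.003,0.194,0,0,0,1, 0,-0.003,0.194,0,0,0,1]' 10
python3 -m crank '[0,0,0,0,0,0,-1, 0,0,0,0,0,0,-1, 0,0,0,0,0,0,-1, 0,0,0,0,0,0,-1, 0,0,0,0,0,0,-1, 0,0,0,0,0,0,-1, 0,0,0,0,0,0,-1, 0,0,0,0,0,0,-1]' 10
python3 -c "
from h import *
P=np.array([.744,.004]);s=bot.sense();k=np.array(s['eef_pos'])[:2]-P
print(np.hypot(*k))
L=[]
for a in np.radians(np.arange(5,55,5)):
    c,n=np.cos(a),np.sin(a);q=P+np.array([[c,-n],[n,c]])@k
    L.append((*q,s['eef_pos'][2],-86.9+np.degrees(a)))
plan(L);print(L[-1])"
```

```text
time_s: 4.65
eef_pos: [0.5051, -0.007, 0.2145]
tcp_rot: [[0.998, 0.056, 0.0], [0.056, -0.998, 0.0], [0.0, 0.0, -1.0]]
ft_force: [0.8, -0.7, -0.2]
grip_width: 0.0927
grasp_force: 0.0
time_s: 5.32
eef_pos: [0.5051, -0.0078, 0.2132]
tcp_rot: [[0.999, 0.053, -0.0], [0.053, -0.999, -0.0], [-0.0, 0.0, -1.0]]
ft_force: [-0.1, -0.3, 0.3]
grip_width: 0.0442
grasp_force: 0.0
0.23920211001706043
t 5.3167 p [ 0.5051 -0.0078  0.2132] yaw -86.9 q [-0.07 -0.26  1.81 -0.    1.59  1.45] f [-0.1 -0.3  0.3] w 0.04416343963675485
[0.002 0.042 0.   ] -0.168
[0.007 0.083 0.   ] -0.334
[ 0.016  0.124 -0.   ] -0.501
[ 0.028  0.164 -0.   ] -0.668
[ 0.044  0.202 -0.   ] -0.834
[ 0.063  0.239 -0.   ] -1.001
[ 0.085  0.275 -0.   ] -1.168
[ 0.111  0.308 -0.   ] -1.334
[ 0.139  0.339 -0.   ] -1.501
[ 0.169  0.367 -0.   ] -1.668
(np.float64(0.5994995521318804), np.float64(-0.18662337213082442), np.float64(0.2131657277420707), np.float64(-36.900000000000006))
```

```bash
python3 -m crank '[0,0,0,0,0,0,-1, 0,0,0,0,0,0,-1, 0,0,0,0,0,0,-1, 0,0,0,0,0,0,-1, 0,0,0,0,0,0,-1, 0,0,0,0,0,0,-1]' 10
python3 -m crank '[0.002,0.042,0,0,0,-0.167,-1, 0.004,0.062,0,0,0,-0.25,-1, 0.007,0.083,0,0,0,-0.333,-1, 0.011,0.104,0,0,0,-0.417,-1, 0.016,0.124,0,0,0,-0.5,-1, 0.022,0.144,0,0,0,-0.583,-1, 0.028,0.164,0,0,0,-0.667,-1, 0.036,0.183,0,0,0,-0.75,-1, 0.044,0.202,0,0,0,-0.833,-1, 0.044,0.202,0,0,0,-0.833,-1]' 10
python3 - <<'E'
from h import *
im=bot.camera("side");cv2.imwrite("pics/side1.png",im[:,:,::-1])
P=np.array([.744,.004])
L=[]
for a in np.radians([212,216,220,224,228,232.3]):
    L.append((*(P+.2392*np.array([np.cos(a),np.sin(a)])),.2132,np.degrees(a)-270.))
plan(L)
E
```

```text
time_s: 5.82
eef_pos: [0.5051, -0.0079, 0.2131]
tcp_rot: [[0.999, 0.053, -0.0], [0.053, -0.999, -0.0], [-0.0, 0.0, -1.0]]
ft_force: [-1.0, -0.8, -0.1]
grip_width: 0.0259
grasp_force: 10.0
time_s: 6.65
eef_pos: [0.534, -0.1079, 0.2132]
tcp_rot: [[0.881, 0.473, 0.003], [0.473, -0.881, 0.001], [0.003, 0.0, -1.0]]
ft_force: [12.9, 2.1, -2.8]
grip_width: 0.026
grasp_force: 10.0
t 6.7 p [ 0.5338 -0.1076  0.2132] yaw -61.9 q [-0.25 -0.17  1.73  0.    1.58  0.83] f [12.4  2.5 -3. ] w 0.02598677845723955
[-0.001  0.034 -0.   ] -0.13
[ 0.002  0.067 -0.   ] -0.263
[0.008 0.1   0.   ] -0.397
[0.016 0.132 0.   ] -0.53
[0.026 0.164 0.   ] -0.663
[0.04  0.197 0.   ] -0.807
```

View pics/side1.png

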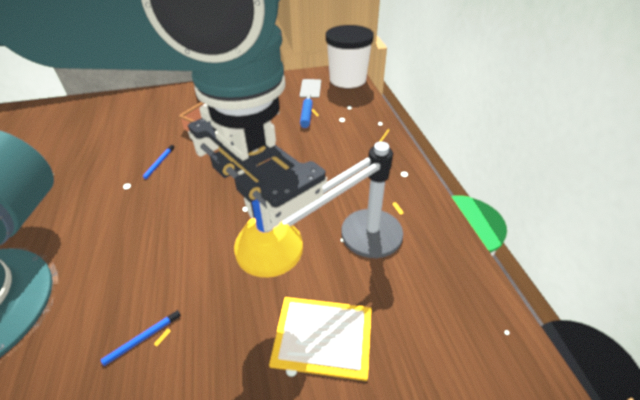

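The knob is gripped and the lamp follows: the head is at side (268,245), about halfway. There is a small outward radial load, so I'm easing in slightly on the rest of the arc.

```bash
python3 -m crank '[0.001,0.017,0,0,0,-0.065,-1, 0.002,0.034,0,0,0,-0.13,-1, 0.006,0.067,0,0,0,-0.263,-1, 0.012,0.1,0,0,0,-0.397,-1, 0.02,0.132,0,0,0,-0.53,-1, 0.03,0.164,0,0,0,-0.663,-1, 0.037,0.18,0,0,0,-0.735,-1, 0.044,0.197,0,0,0,-0.807,-1, 0.044,0.197,0,0,0,-0.807,-1, 0.044,0.197,0,0,0,-0.807,-1]' 10
python3 - <<'E'
from h import *
plan([])
E
```

```text
time_s: 7.53
eef_pos: [0.5994, -0.1836, 0.2131]
tcp_rot: [[0.611, 0.791, 0.002], [0.791, -0.611, 0.001], [0.002, 0.001, -1.0]]
ft_force: [8.0, 4.2, -0.9]
grip_width: 0.0256
grasp_force: 10.0
t 7.5333 p [ 0.5994 -0.1836  0.2131] yaw -37.7 q [-0.34  0.01  1.56  0.    1.57  0.32] f [ 8.   4.2 -0.9] w 0.02555206447936273
```

Now (0.599, -0.184) against the target (0.597, -0.186). I'll release, wait for the fingers to open, rise and check.

```bash
python3 -m crank '[0,0,0,0,0,0,1, 0,0,0,0,0,0,1, 0,0,0,0,0,0,1, 0,0,0,0,0,0,1, 0,0,0,0,0,0,1, 0,0,0,0,0,0,1, 0,0,0,0,0,0,1, 0,0,0,0,0,0,1, 0,0,0,0,0,0,1, 0,0,0,0,0,0,1]'
python3 -m crank '[0,0,-0.1,0,0,0,1, 0,0,-0.2,0,0,0,1, 0,0,-0.25,0,0,0,1, 0,0,-0.25,0,0,0,1, 0,0,-0.25,0,0,0,1, -0.3,0,-0.25,0,0,0,1, -0.3,0,-0.25,0,0,0,1, -0.3,0,-0.25,0,0,0,1, -0.3,0,-0.25,0,0,0,1, -0.3,0,-0.25,0,0,0,1]'
python3 - <<'E'
from h import *
plan([])
for c in("side","scene"):
    im=bot.camera(c);cv2.imwrite(f"pics/{c}2.png",im[:,:,::-1])
    b=(im[:,:,2]>120)&(im[:,:,0]<70)&(im[:,:,1]<110)
    n,l,st,ce=cv2.connectedComponentsWithStats(b.astype(np.uint8))
    for k in range(1,n):
        if st[k,4]>40: print(c,st[k],ce[k].round(1),atz(c,*ce[k],.228).round(3))
    m=bot.regions_of("sample_mid",c)
    if m: print(c,m[0]["rect"])
E
```

```text
time_s: 8.37
eef_pos: [0.5982, -0.184, 0.2131]
tcp_rot: [[0.612, 0.791, -0.0], [0.791, -0.612, 0.0], [-0.0, -0.0, -1.0]]
ft_force: [-0.5, -0.2, 0.5]
grip_width: 0.0877
grasp_force: 0.0
time_s: 9.2
eef_pos: [0.5037, -0.3057, 0.337]
tcp_rot: [[0.615, 0.789, -0.002], [0.789, -0.615, -0.0], [-0.001, -0.001, -1.0]]
ft_force: [0.4, 0.1, 0.0]
grip_width: 0.093
grasp_force: 0.0
t 9.2 p [ 0.5037 -0.3057  0.337 ] yaw -37.9 q [-0.59 -0.08  1.45 -0.    1.77  0.07] f [0.4 0.1 0. ] w 0.09301656237315084
side [103 318  67  47 172] [135.9 343. ] [ 0.388 -0.264  0.228]
side [269.1, 306.2, 370.4, 382.8]
scene [   0   20   40  113 2621] [14.4 77.5] [ 0.234 -0.663  0.228]
scene [406 117  39  12 108] [424.7 123. ] [0.492 0.252 0.228]
scene [246 128  22  25  79] [256.7 140. ] [ 0.496 -0.108  0.228]
scene [ 57 173  43  56 682] [ 78.2 205.5] [ 0.617 -0.449  0.228]
scene [213 172  16  24 209] [221.3 182.6] [ 0.597 -0.181  0.228]
scene [501 235  53  17 438] [525.9 242.7] [0.794 0.355 0.228]
scene [202.0, 213.6, 266.4, 269.6]
```

View pics/side2.png

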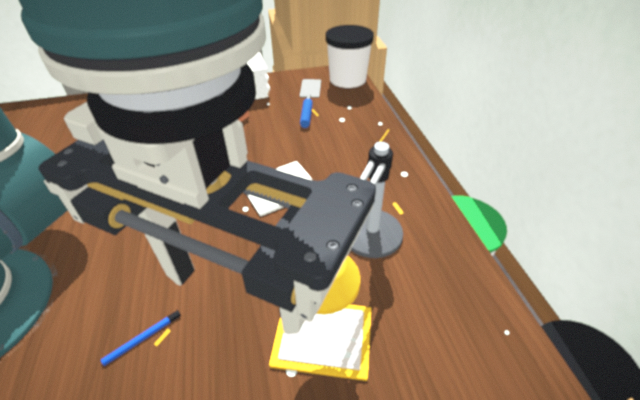

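View pics/scene2.png

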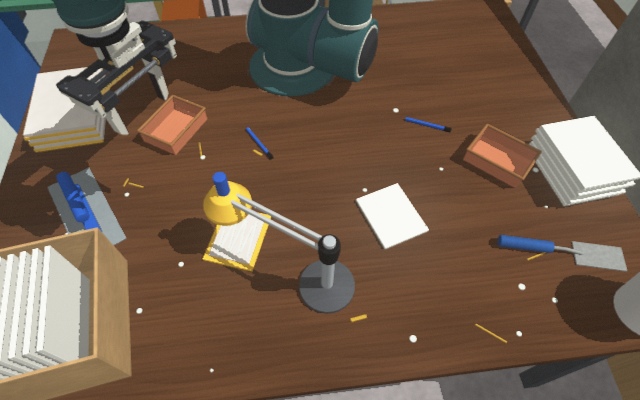

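The scene view has the knob at pixel (221,183), which is (0.597, -0.181) in the world. The sample is still at scene (238,238), centre (0.597, -0.186). The tile hasn't moved, and the gripper is clear of everything.

```bash
python3 -m crank '[0,0,0,0,0,0,1, 0,0,0,0,0,0,1, 0,0,0,0,0,0,1, 0,0,0,0,0,0,1]' && python3 -c "
from cell import bot
print(bot.hand_in())"
```

```text
time_s: 9.73
eef_pos: [0.5067, -0.3022, 0.338]
tcp_rot: [[0.611, 0.791, -0.0], [0.791, -0.611, 0.0], [-0.0, -0.0, -1.0]]
ft_force: [0.6, -0.6, -0.1]
grip_width: 0.0931
grasp_force: 0.0
the job is handed in; nothing more can be done
None
```

I swung the lamp head over the plastered sample board, measured about 5 mm from its centre against the 35 mm limit, released it with the board and tile showing no visible shift, and handed in at about 9.7 s; the hand-in call returned no verdict.

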